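# Find the stamped crate and send it to dispatch

## Robot

A 7-joint arm with a two-finger parallel gripper is mounted at the origin on the work surface. World frame = base frame: x ahead of the robot, y to its left, z up, the work surface at z = 0. Lengths are in m, angles in rad, forces in N, time in s.
With the tool pointing down it reaches from about 0.425 to 0.95 m from the base axis. Payload 4.7 kg.
Tool frame: the origin (TCP) lies between the finger pads; the fingertips stand 14 mm ahead of it and the grasp point (between the pads) lies 5 mm behind it; z points along the fingers, y is the line along which they close (so a half turn about z gives the same grasp; the last joint's range is limited). The gripper opens to 87 mm and grips with 3 to 60 N. Pads are 19 mm wide; open, the fingers measure 117 mm over their backs; the gripper's body (75 mm by 190 mm) begins 51 mm behind the grasp point.
Start: joints at [1.122, 0.469, -0.049, 1.532, 0.024, 1.141, -0.082], TCP at [0.275, -0.616, 0.237] pointing down, gripper open.
Joint ranges: [-2.59, 2.59], [-0.33, 1.99], [-1.39, 1.29], [0.1, 2.45], [-1.04, 4.18], [0.21, 1.99], [-2.66, 2.66]. Speed limits (rad/s): [2.57, 2.57, 3.14, 3.14, 3.14, 3.14, 3.14].

## Interface

Orientations are given as [roll, pitch, yaw] about the fixed x, y, z axes, in that order (R = Rz(yaw) Ry(pitch) Rx(roll)).
In Python, from plant import r gives the robot as it stands. Calls block until the motion is done:
- r.reach(position, orientation): joint-space move of the TCP to a pose.
- r.move_linear(position, feed=0.15, rot=None, until_force=None): straight line of the TCP; rot=None keeps the orientation; feed is the mean speed in m/s. With until_force (N) it stops when the force on the tool has changed by that much, and returns True; else False.
- r.set_joints(angles): joint-space move.
- r.command_gripper(opening): opening from 0.0 (shut) to 1.0 (fully open); the grip force is fixed at half the most; returns when the fingers have stopped.
- r.sleep(seconds).
- r.inverse_kinematics(position, orientation): joint angles nearest the present ones, or None.
- r.get_obs(): the state.
- r.snapshot(name): name is "side" or "top"; returns a dict with "img" (384x512x3 uint8, red, green, blue), "depth" (384x512 float32, m along the optical axis (not along the pixel's ray), 0 where there is no reading), "mtx" (3x3 intrinsics, pixels), "distortion" ([k1, k2, p1, p2, k3] as OpenCV has them; the pictures are not rectified), "xyz" and "orientation" of the camera in the world. Camera axes: x right, y up, looking along -z (the intrinsics and any distortion apply to the point x, -y, -z); pixel columns grow to the right and rows downward; lengths in m; the calibration is good to about 2 mm. A picture is of the moment at which its call begins.
A pose or a line that the arm cannot do raises r.PlanningError and nothing moves.
- r.close_job(): hands the job in; it is judged then, once.
The state is a dict: "time_s": time; "joint_pos": joint angles; "dq": joint speeds; "joint_torque": joint torques, N m; "ee_pos": TCP position; "tcp_rot": TCP orientation; "contact_force": force on the tool from outside, world axes, zero at the start; "torque": the same for the moment, N m; "finger_gap": opening from 0.0 (shut) to 1.0 (fully open); "grasp_force": force on a finger pad.
Only numpy, scipy, OpenCV 4.12 (cv2) and the standard library are available. Lean on these libraries where they do the work, as an engineer would, in place of code of your own. Each camera call takes 0.05 s, during which the arm holds its last target. There are 200 camera calls.

## Task

Two look-alike plywood crates stand on the bench, one either side of the white dispatch line, and only one has a ring-and-cross stamp underneath. Using the fingertips or the outside of the fingers, without lifting or carrying anything, first tip both crates over towards the robot, so that each lies on its side with its open top facing the robot and its underside in view from the far side; then push the stamped one sideways, still lying on its side, until the white line runs under the middle of it. Leave the other crate lying clear of the line, and leave the brass bushing, steel pillar, carton and die block where they stand.

Things in the scene. Friction and masses are not known exactly. Their poses are not given: they have to be found in the camera images.
- crate_a: Crate A: empty open-topped slatted plywood crate, flat-sided, 90 deep (own x), 120 wide (own y), 130 mm high (own z), walls 8, about 0.45 kg, centre of mass 58 mm up. Origin: centre of the underside; z points out through the open top. Starts upright, x away from the robot within 0.4 rad. Looks like crate B except perhaps underneath.
- crate_b: Crate B: the same size and build as crate A. Pulled towards the robot near the rim, either crate tips over its near bottom edge, hardly sliding, and falls by itself past about 38 degrees, then lies 90 mm high, its underside facing the bench's far edge.
- crate_a_mid (a point): centre of crate A: on its own z axis, half-way up (65 mm from the underside)
- crate_b_mid (a point): centre of crate B: on its own z axis, half-way up (65 mm from the underside)
- stamp (a point): centre of the stamp, a black ring with a cross in it, 68 mm across, on the underside of whichever crate is stamped (2 mm from that crate's origin)
- dispatch_line: the dispatch line: a flat white tape stripe stuck on the bench top, 400 mm long along its own x (which runs away from the robot to within 0.12 rad), 40 mm wide along its own y, too thin to catch anything. Origin: its centre, on the bench surface
- bushing: bystander: loose brass flanged bushing standing upright, 42 mm across the flange, 60 mm high; origin at the centre of its underside
- pillar: bystander: loose steel guide pillar standing upright on a 48 mm foot, 85 mm high; origin at the centre of its underside
- carton: bystander: small closed cardboard carton, 90 x 65 x 50 mm (its x, y, z); origin at the centre of its underside
- die_block: bystander: dark steel die block, 75 x 55 x 35 mm (its x, y, z); origin at the centre of its underside
Not all that is in view belongs to the job. Leave any orange or purple look-alike of the crate_b alone. Leave any green look-alike of the crate_a alone.

How it is judged:
By the outcome, as a careful person would: the job done as asked, in the order asked, and still so for the second after the job is handed in, with the robot touching nothing.
It also fails if it takes over 72 s, if anything falls off the work surface, if the arm or the gripper's body presses on something with over 40 N, if the wrist force passes 120 N, or if a joint passes its speed limit or range.

## Working session

There is one attempt and no reset: what is moved stays moved. The work goes in short steps, each a Python script; the robot and the scene stay as the last script left them, time stands still between calls to the robot, and variables do not carry over. Pictures are saved under pics/ and viewed, at most 10 in all, crops included, and the job is handed in when it is done.

```bash
ls; mkdir -p pics; cat > h.py <<'E'
import numpy as np, cv2
from scipy.spatial.transform import Rotation as R
from plant import r
def snap(name, fn=None):
    s=r.snapshot(name)
    if fn: cv2.imwrite('pics/'+fn+'.png', cv2.cvtColor(s['img'],cv2.COLOR_RGB2BGR))
    np.save('/tmp/'+name+'.npy', s, allow_pickle=True)
    return s
def Rc(s):
    o=np.array(s['orientation'])
    return (R.from_matrix(o) if o.ndim==2 else R.from_euler('xyz',o) if o.size==3 else R.from_quat(o)).as_matrix()
def world(s,px,z=None):
    """pixels (u,v) -> world; by depth, or on the plane z"""
    px=np.atleast_2d(np.array(px,float))
    n=cv2.undistortPoints(px[:,None],np.array(s['mtx']),np.array(s['distortion']))[:,0]
    d=np.c_[n[:,0],-n[:,1],-np.ones(len(n))]@Rc(s).T; c=np.array(s['xyz'])
    if z is None: t=np.array([s['depth'][int(round(v)),int(round(u))] for u,v in px])
    else: t=(z-c[2])/d[:,2]
    return c+d*t[:,None]
def load(name): return np.load('/tmp/'+name+'.npy',allow_pickle=True).item()
E
python3 - <<'E'
from h import *
for n in('top','side'):
    s=snap(n,n+'0'); print(n,s['xyz'],s['orientation'],s['mtx'],s['distortion'])
a=[cv2.imread(f'pics/{n}0.png') for n in('top','side')]
print(r.get_obs())
E
```

```text
pics
top [ 0.3635936  -0.01255172  1.49916967] [ 0.17334173  0.02171685 -1.59840236] [[495.72932247   0.         250.96973279]
 [  0.         495.72932247 186.11697464]
 [  0.           0.           1.        ]] [0.07482256 0.         0.         0.         0.        ]
side [0.01364755 0.32634474 0.8224075 ] [ 0.73819058  0.00606078 -2.06016746] [[354.98974075   0.         251.50210227]
 [  0.         354.98974075 195.13012978]
 [  0.           0.           1.        ]] [-0.07704669  0.          0.          0.          0.        ]
{'time_s': 0.1, 'joint_pos': array([ 1.12208921,  0.46934651, -0.048596  ,  1.53354721,  0.02410428,
        1.14098187, -0.08233298]), 'dq': array([-0.00052084, -0.00122498, -0.00163917, -0.00196877,  0.00061613,
       -0.00030972, -0.00155357]), 'joint_torque': array([ 7.26621129e-04, -5.09168565e+01, -8.09849217e-02, -2.36827826e+01,
       -6.14779838e-02,  3.44719179e-02,  4.36628534e-05]), 'ee_pos': array([ 0.27493034, -0.61592829,  0.23562551]), 'tcp_rot': array([-3.13989649e+00,  6.08288182e-05,  4.19805327e-01]), 'contact_force': array([-0.22159502,  0.50684367,  0.59684243]), 'torque': array([-0.07914431, -0.0224317 , -0.02884878]), 'grasp_force': 0.0, 'finger_gap': 0.9968475675564885}
```

View pics/top0.png

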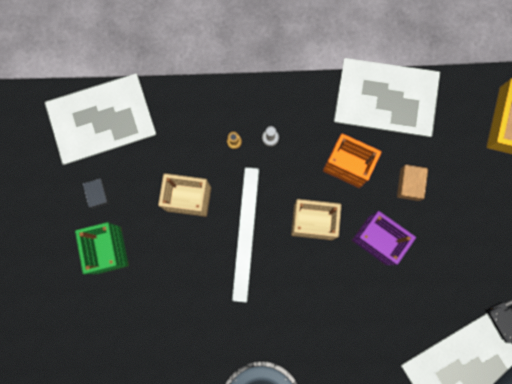

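View pics/side0.png

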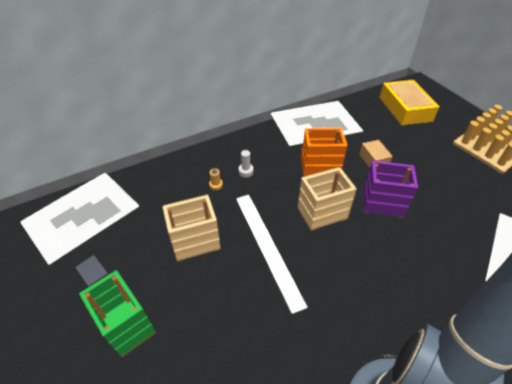

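The top view shows two plain plywood crates, at (185,195) and (317,220), either side of the line that runs from (251,168) to (240,302). Possible mix-ups are the orange (352,160), purple (386,238) and green (100,248) crates, all excluded by colour. The bushing is at (234,140), pillar (270,136), carton (413,182) and die block (95,193). I'll check the choice in one close crop.

```bash
python3 - <<'E'
import cv2
a=cv2.imread('pics/top0.png')[120:310,150:350]
cv2.imwrite('pics/crop0.png',cv2.resize(a,None,fx=3.1,fy=3.1,interpolation=cv2.INTER_CUBIC))
from h import *
s=load('top')
# rim: points by depth in height band, tan colour
im=s['img'];hsv=cv2.cvtColor(im,cv2.COLOR_RGB2HSV)
vv,uu=np.mgrid[0:384,0:512]
for c,(u0,u1,v0,v1) in dict(L=(150,220,165,225),Rt=(285,348,190,250)).items():
    u=uu[v0:v1,u0:u1].ravel();v=vv[v0:v1,u0:u1].ravel()
    P=world(s,np.c_[u,v]); h=hsv[v,u]
    k=(P[:,2]>.12)&(P[:,2]<.14)&(h[:,0]>10)&(h[:,0]<30)&(h[:,1]>30)
    q=P[k]; print(c,k.sum(),q[:,2].mean(),cv2.minAreaRect((q[:,:2]*1000).astype(np.float32)))
for n,p in dict(line0=(251,168),line1=(240,302)).items(): print(n,world(s,p,0))
print('die,carton', world(s,[(95,193)],.035),world(s,[(413,182)],.05),world(s,[(234,140)],.05),world(s,[(270,135)],.07))
for n,b in dict(purple=[(356,237),(381,212),(414,240),(391,264)],orange=[(325,159),(341,135),(380,152),(366,185)],green=[(77,230),(113,224),(126,266),(82,272)]).items(): print(n,world(s,b,.13)[:,:2].round(3).tolist())
E
```

```text
L 493 0.1286270719821354 ((592.3165893554688, 205.05682373046875), (121.05281066894531, 90.33568572998047), 80.69036102294922)
Rt 490 0.12855887776963418 ((509.28961181640625, -170.59817504882812), (119.51394653320312, 90.53318786621094), 82.09326171875)
line0 [[0.68377271 0.01108833 0.        ]]
line1 [[0.28222613 0.05454045 0.        ]]
die,carton [[0.61457015 0.47909667 0.035     ]] [[ 0.61550441 -0.46283007  0.05      ]] [[0.76101305 0.05920386 0.05      ]] [[ 0.76726306 -0.04931426  0.07      ]]
purple [[0.454, -0.272], [0.521, -0.345], [0.442, -0.427], [0.379, -0.361]]
orange [[0.675, -0.2], [0.743, -0.249], [0.69, -0.354], [0.597, -0.309]]
green [[0.496, 0.493], [0.51, 0.395], [0.394, 0.357], [0.382, 0.475]]
```

View pics/crop0.png

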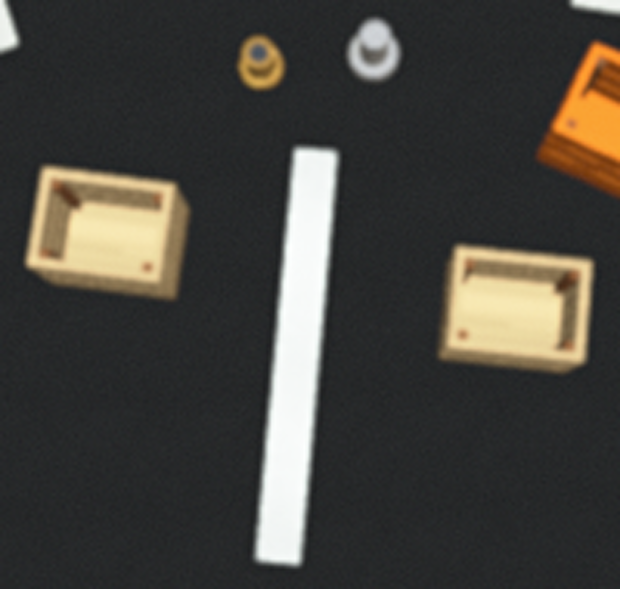

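The crop shows two plain tan crates at full-image (185,195) and (317,220) with nothing between them and the line, so those are the ones. I'll tip both with the fingertips behind the far rim.

```bash
cat >> h.py <<'E'
def tip(O,yaw):
    x=np.array([np.cos(yaw),np.sin(yaw),0]); P=lambda d,z: np.array([*O,z])+d*x
    o=[np.pi,0,yaw]
    r.reach(P(.08,.25),o); r.move_linear(P(.08,.119),.15)
    r.move_linear(P(-.038,.137),.1); r.move_linear(P(-.02,.25),.2)
    print(r.get_obs()['time_s'])
E
python3 - <<'E'
from h import *
r.command_gripper(.5)
tip((.509,-.171),-.138); tip((.592,.205),-.162)
r.sleep(.3)
s=snap('top','top1'); t=snap('side','side1'); print(r.get_obs()['time_s'])
a=cv2.imread('pics/top1.png')[100:330,130:400]; b=cv2.imread('pics/side1.png')[130:360,100:400]
f=lambda i:cv2.resize(i,(396,int(i.shape[0]*396/i.shape[1])))
a,b=f(a),f(b);h=min(len(a),len(b)); cv2.imwrite('pics/c1.png',np.hstack([a[:h],b[:h]]))
E
```

```text
6.1083
10.6917
11.0917
```

View pics/c1.png

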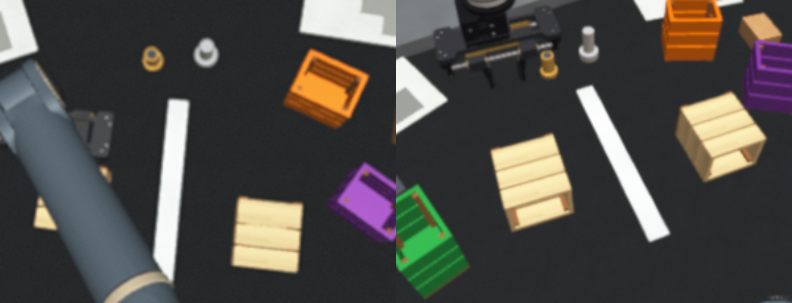

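Both crates lie open end towards the robot: right one at about (317,258) full-frame, left one partly under the arm. Both cameras sit on the robot side, so the undersides are hidden. I'll have to yaw one of the crates for a look, so I'm checking near reach and poses first.

```bash
cat >> h.py <<'E'
def rect(s,lo,hi,zlo=.08,zhi=.1):
    """centre, yaw candidates of a lying crate's top face within world box lo..hi"""
    vv,uu=np.mgrid[0:384,0:512]; ok=s['depth'].ravel()>0
    P=world(s,np.c_[uu.ravel(),vv.ravel()]); h=cv2.cvtColor(s['img'],cv2.COLOR_RGB2HSV).reshape(-1,3)
    k=ok&(P[:,2]>zlo)&(P[:,2]<zhi)&(P[:,:2]>lo).all(1)&(P[:,:2]<hi).all(1)&(h[:,0]>8)&(h[:,0]<30)&(h[:,2]>60)
    return k.sum(),cv2.minAreaRect((P[k,:2]*1000).astype(np.float32))
E
python3 - <<'E'
from h import *
t,s=load('side'),load('top')
print('R',rect(s,(.25,-.27),(.55,0)),rect(t,(.25,-.27),(.55,0)));print('L side',rect(t,(.35,.1),(.65,.33)))
for y in(-.24,-.03):
  for x in (.28,.31,.34,.37,.40,.43):
    o=[]
    for tilt in(0,.3,.6,.9):
      az=np.arctan2(y,x)
      for yaw in(0,-1.57):
        # tip tilted back towards base
        M=R.from_rotvec(tilt*np.array([-np.sin(az),np.cos(az),0]))*R.from_euler('xyz',[np.pi,0,yaw])
        q=r.inverse_kinematics([x,y,.07],M.as_euler('xyz')); o.append('-' if q is None else '%.1f'%q[6])
    print(x,y,o)
E
```

```text
R (np.int64(1845), ((397.95050048828125, -155.07843017578125), (119.61917877197266, 129.36842346191406), 82.13346099853516)) (np.int64(1855), ((399.76373291015625, -155.07073974609375), (123.78904724121094, 131.1082000732422), 82.84907531738281))
L side (np.int64(2312), ((481.9967041015625, 220.97000122070312), (120.78924560546875, 133.07350158691406), 80.65401458740234))
0.28 -0.24 ['-1.3', '-2.5', '-1.0', '-2.4', '-1.0', '-2.4', '-1.0', '-2.4']
0.31 -0.24 ['-1.1', '-2.5', '-1.0', '-2.5', '-1.1', '-2.5', '-1.1', '-2.5']
0.34 -0.24 ['-1.1', '-2.6', '-1.1', '-2.5', '-1.1', '-2.5', '-1.1', '-2.5']
0.37 -0.24 ['-1.2', '-2.6', '-1.2', '-2.6', '-1.2', '-2.6', '-1.2', '-2.6']
0.4 -0.24 ['-1.2', '-2.6', '-1.2', '-2.6', '-1.2', '-2.6', '-1.2', '-2.6']
0.43 -0.24 ['-1.3', '-2.6', '-1.3', '-2.6', '-1.2', '-2.6', '-1.2', '-2.6']
0.28 -0.03 ['-', '-', '-1.7', '-2.6', '-1.7', '-2.5', '-1.7', '-2.6']
0.31 -0.03 ['-', '-', '-1.7', '-2.6', '-1.7', '-2.5', '-1.7', '-2.6']
0.34 -0.03 ['-1.8', '2.4', '-1.7', '-2.6', '-1.7', '-2.5', '-1.7', '-2.6']
0.37 -0.03 ['-1.8', '-2.6', '-1.7', '-2.6', '-1.7', '-2.5', '-1.7', '-2.6']
0.4 -0.03 ['-1.8', '-2.5', '-1.7', '-2.6', '-1.7', '-2.5', '-1.7', '-2.6']
0.43 -0.03 ['-1.8', '-2.5', '-1.7', '-2.6', '-1.7', '-2.6', '-1.7', '-2.7']
```

```bash
cat >> h.py <<'E'
H=[1.122,.469,-.049,1.532,.024,1.141,-.082]
class F:
    """crate-like frame: point RC, direction az; at(a,b,th,z) -> position, orientation (tool y along n)"""
    def __init__(s,RC,az): s.RC,s.az=np.array(RC,float),az
    def at(s,a,b,th,z,tilt=0):
        A=s.az+th; n=np.array([np.cos(A),np.sin(A)]); l=np.array([-n[1],n[0]])
        return np.array([*(s.RC+a*n+b*l),z]),np.array([np.pi,0,A+np.pi/2])
def wrap(o): return np.array([o[0],o[1],(o[2]+np.pi)%(2*np.pi)-np.pi])
E
python3 - <<'E'
from h import *
c=np.array([.399,-.155]);az=-.138;n=np.array([np.cos(az),np.sin(az)])
f=F(c-.035*n,az)
for th in np.linspace(0,1.5,8):
    p,o=f.at(.08,-.0695,th,.079); q=r.inverse_kinematics(p,wrap(o)); print(p.round(3),None if q is None else q.round(2))
r.command_gripper(0)
p,o=f.at(.08,-.083,0,.25); r.reach(p,wrap(o)); p[2]=.079; r.move_linear(p,.15)
for th in np.linspace(0,1.5,8):
    p,o=f.at(.08,-.0695,th,.079); r.move_linear(p,.08,rot=wrap(o))
p,o=f.at(.08,-.085,1.5,.079); r.move_linear(p,.1); p[2]=.25; r.move_linear(p,.25)
r.set_joints(H)
s=snap('top','top2'); t=snap('side','side2'); print(r.get_obs()['time_s'], rect(s,(.25,-.27),(.55,0.1)))
b=cv2.imread('pics/side2.png')[130:330,220:420]
a=cv2.imread('pics/top2.png')[150:350,220:420]
cv2.imwrite('pics/c2.png',np.hstack([cv2.resize(i,(396,396),interpolation=cv2.INTER_CUBIC) for i in(a,b)]))
E
```

```text
[ 0.434 -0.23   0.079] [ 0.79  0.43 -0.47  2.09  0.3   0.69 -0.02]
[ 0.449 -0.213  0.079] [ 0.79  0.45 -0.53  2.07  0.34  0.71  0.11]
[ 0.461 -0.194  0.079] [ 0.79  0.47 -0.6   2.06  0.39  0.73  0.24]
[ 0.468 -0.172  0.079] [ 0.8   0.48 -0.66  2.06  0.43  0.74  0.37]
[ 0.47  -0.15   0.079] [ 0.8   0.49 -0.72  2.07  0.47  0.75  0.5 ]
[ 0.468 -0.127  0.079] [ 0.8   0.49 -0.78  2.09  0.51  0.75  0.63]
[ 0.461 -0.106  0.079] [ 0.81  0.5  -0.83  2.11  0.54  0.75  0.77]
[ 0.449 -0.086  0.079] [ 0.82  0.49 -0.89  2.15  0.57  0.75  0.92]
22.1 (np.int64(1895), ((362.5179443359375, -71.61355590820312), (131.58221435546875, 121.14369201660156), 51.33013153076172))
```

View pics/c2.png

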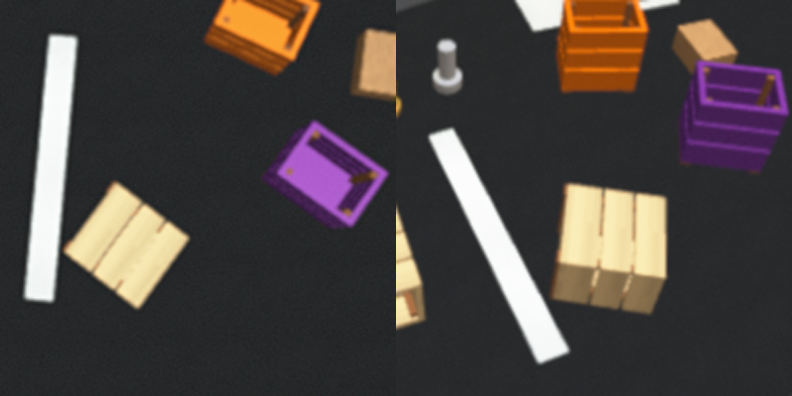

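The right crate has turned to about 51° (centre 0.363, -0.072), but its underside is still edge-on at the left edge in the side view. I'll turn it about 40° more with a push on its underside's left corner, moving it away from the line.

```bash
cat >> h.py <<'E'
def pose(p,yaw,tilt=0):
    p=np.array(p,float); az=np.arctan2(p[1],p[0])
    M=R.from_rotvec(tilt*np.array([-np.sin(az),np.cos(az),0]))*R.from_euler('xyz',[np.pi,0,yaw])
    return p,M.as_euler('xyz')
def go(pts,feed=.08):
    """pts: list of (pos,rot): descend at first, follow, then lift"""
    for p,o in pts:
        if r.inverse_kinematics(p,o) is None: print('no IK',p.round(3)); return False
    p,o=pts[0]; r.reach(p+[0,0,.13],o); r.move_linear(p,.2)
    for p,o in pts[1:]: r.move_linear(p,feed,rot=o)
    r.move_linear(p+[0,0,.13],.25,rot=o); return True
E
python3 - <<'E'
from h import *
A0=.896;c=np.array([.3625,-.0716]);l0=np.array([-np.sin(A0),np.cos(A0)]);RC=c-.08*l0
def at(th,a,b,z=.072):
    A=A0+th;n=np.array([np.cos(A),np.sin(A)]);l=np.array([-n[1],n[0]])
    return pose([*(RC+a*n+b*l),z],A,.3)
pts=[at(0,.092,.122)]+[at(t,.0745,.122) for t in np.linspace(0,.75,5)]+[at(.75,.088,.122)]
print([p.round(3).tolist() for p,_ in pts])
if go(pts):
    r.set_joints(H)
    s=snap('top','top3'); t=snap('side','side3'); print(r.get_obs()['time_s'], rect(s,(.2,-.27),(.55,0.1)))
    b=cv2.imread('pics/side3.png')[180:330,250:400]
    a=cv2.imread('pics/top3.png')[150:350,220:420]
    cv2.imwrite('pics/c3.png',np.hstack([cv2.resize(i,(396,396),interpolation=cv2.INTER_CUBIC) for i in(a,b)]))
E
```

```text
[[0.387, 0.026, 0.072], [0.376, 0.013, 0.072], [0.352, 0.001, 0.072], [0.33, -0.014, 0.072], [0.312, -0.034, 0.072], [0.298, -0.056, 0.072], [0.297, -0.043, 0.072]]
30.6833 (np.int64(1898), ((346.26995849609375, -126.3074951171875), (119.2510986328125, 129.7356719970703), 9.59941577911377))
```

View pics/c3.png

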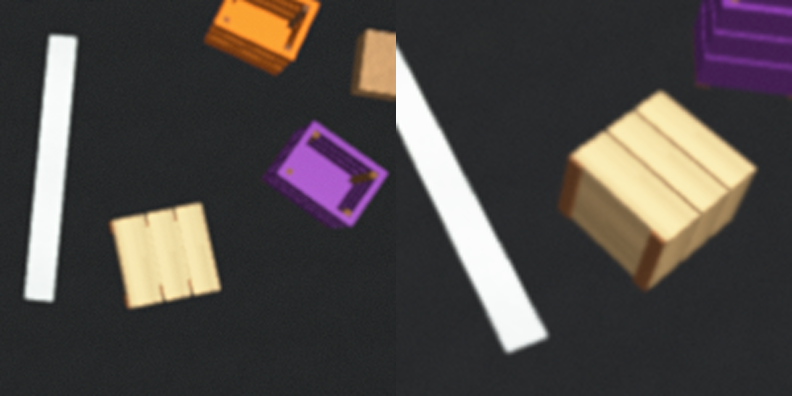

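The side crop shows the right crate's underside, facing the camera at about crop (610,220): plain, with no stamp. So the left crate is the stamped one. Next I turn the right crate back by pushing on its open-end corner.

```bash
python3 - <<'E'
from h import *
A0=1.674+np.radians(0);c=np.array([.3463,-.1263]);l0=np.array([-np.sin(A0),np.cos(A0)]);RC=c-.08*l0
def at(th,a,b,z=.072):
    A=A0+th;n=np.array([np.cos(A),np.sin(A)]);l=np.array([-n[1],n[0]])
    p=RC+a*n+b*l; return pose([*p,z],A,np.clip((.42-np.hypot(*p))*3,.05,.3))
pts=[at(0,-.095,.122)]+[at(t,-.0745,.122) for t in np.linspace(0,-1.7,9)]+[at(-1.7,-.09,.122)]
if go(pts,.1):
    r.set_joints(H)
    s=snap('top','top4'); t=snap('side','side4'); print(r.get_obs()['time_s'], rect(s,(.2,-.27),(.6,0.1)),rect(s,(.35,.1),(.65,.33)),rect(t,(.35,.1),(.65,.33)))
E
```

```text
40.225 (np.int64(1843), ((436.91668701171875, -18.960906982421875), (129.5293731689453, 122.85856628417969), 3.5711510181427)) (np.int64(1787), ((480.0772399902344, 223.50401306152344), (120.44342803955078, 129.75387573242188), 80.37950134277344)) (np.int64(2305), ((481.17913818359375, 221.25906372070312), (120.40648651123047, 132.7574920654297), 80.7013931274414))
```

```bash
python3 - <<'E'
from h import *
r.command_gripper(.6)
def push(c,az,d,da=0,z=.056):
    n=np.array([np.cos(az),np.sin(az)]);l=np.array([-n[1],n[0]]);c=np.array(c)
    P=lambda b:pose([*(c+da*n+b*l),z],az+np.pi/2,0)
    return go([P(.088),P(.0695-d),P(.085-d)],.1)
print(push((.437,-.019),.062,.132))
print(push((.4806,.222),-.165,.1875))
r.set_joints(H)
s=snap('top','top5'); t=snap('side','side5')
print(r.get_obs()['time_s'], rect(s,(.2,-.29),(.6,-.06)),rect(s,(.3,-.05),(.65,.33)),rect(t,(.3,-.05),(.65,.33)))
b=cv2.imread('pics/side5.png')
a=cv2.imread('pics/top5.png')
cv2.imwrite('pics/c5.png',np.hstack([cv2.resize(i,(398,299)) for i in(a,b)]))
E
```

```text
True
True
55.4333 (np.int64(1828), ((444.2040710449219, -152.27484130859375), (128.9712677001953, 120.67446899414062), 3.868609666824341)) (np.int64(1809), ((448.87664794921875, 37.75459671020508), (119.7046890258789, 129.8690185546875), 80.50297546386719)) (np.int64(2046), ((450.19097900390625, 34.580055236816406), (121.19563293457031, 130.38465881347656), 81.25103759765625))
```

View pics/c5.png

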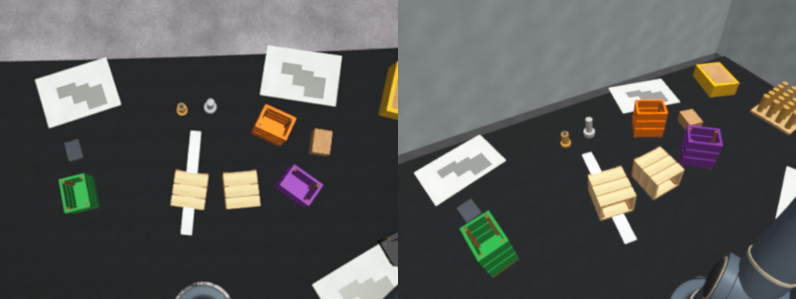

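The picture shows the left (stamped) crate lying centred on the line at (189,190). The right one lies clear at (241,189), both with open tops towards the robot, and nothing else has moved.

```bash
python3 -c "
from h import *
print(r.close_job())"
```

```text
the job is handed in; nothing more can be done
None
```

The job is handed in: both crates are tipped towards the robot, and the left one lies with the white line under its middle. I took the left one as stamped because the right one's underside, which I turned to the camera and then turned back, was plain. The right crate lies clear of the line, and the four bystanders look unmoved in the last pictures.

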